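Shut the ring case in the bamboo workshop

TASK

The finished bamboo rings lie in the wide, oblong plywood box, whose hinged lid stands open. Gently lower that lid, without slamming it or pressing hard, until it lies fully shut on its box, so that the dust stays out; leave the lid of the smaller, square box open just as it stands.

Things in the scene. Friction and masses are not known exactly. Their poses are not given: they have to be found in the camera images.
- case_lid (a joint): Lid angle of the wide box (rad): 0 fully shut (level on the box), growing as it opens; starts at 0.85 to 1.3. A flat plywood panel with no handle, 160 mm from hinge to front edge, 220 mm wide, 10 mm thick, 0.23 kg. The hinge is stiff: the lid stays at any angle and yields to about 2 N near its front edge; shut fingertips can push it down anywhere on its outer face.
- case: The wide plywood box, fixed, 160 deep (x) by 220 wide (y) by 75 mm high, holding loose bamboo rings, on a dark riser block. Origin: centre of its underside, 0 to 55 mm above the bench. x: level, from front to hinge; z up. The hinge axis runs along y through (80, 0, 75.5) mm; the shut lid reaches from there to x = -80, its outer face at z = 85.5. Open, it leans to the front. Do not press hard (over 60 N).
- case_lid_rim (a point): Middle of the front edge of the wide box's lid, on the outer face (the top when shut): 160 mm from the hinge axis along the lid, 10 mm out from its underside. Moves with the lid.
- small_lid_rim (a point): The same point on the lid of the smaller, square plywood box (140 by 140 by 75 mm high, a cork block inside), which stands left or right of the wide box; its lid, 140 by 140 mm, stands open on a stiff hinge. To be left alone.

How it is judged:
By the outcome, as a careful person would: the job done as asked, in the order asked, and still so for the second after the job is handed in, with the robot touching nothing.
It also fails if it takes over 32 s, if anything falls off the work surface, if the arm or the gripper's body presses on something with over 40 N, if the wrist force passes 120 N, or if a joint passes its speed limit or range.

ROBOT

A 6-joint arm with a two-finger parallel gripper is mounted at the origin on the work surface. World frame = base frame: x ahead of the robot, y to its left, z up, the work surface at z = 0. Lengths are in m, angles in rad, forces in N, time in s.
With the tool pointing down it reaches from about 0.35 to 0.775 m from the base axis. Payload 5.5 kg.
Tool frame: the origin (TCP) lies between the finger pads; the fingertips stand 17 mm ahead of it and the grasp point (between the pads) lies 2 mm behind it (env.finger_overhang is the distance from the TCP to the fingertips, in m); z points along the fingers, y is the line along which they close (so a half turn about z gives the same grasp; the last joint's range is limited). The gripper opens to 85 mm and grips with 20 to 120 N. Pads are 22 mm wide; open, the fingers measure 114 mm over their backs; the gripper's body (76 mm by 85 mm) begins 54 mm behind the grasp point. The pads swing forward as they close: fully open they stand 13 mm farther back than shut.
Start: joints at [-1.343, 0.313, 0.046, 1.304, 0, 1.431], TCP at [0.207, -0.537, 0.248] pointing down, gripper open.
Joint ranges: [-2.76, 2.76], [-0.86, 1.69], [-1.03, 1.26], [-2.2, 2.34], [-1.47, 1.5], [-3.14, 3.14]. Speed limits (rad/s): [2.57, 2.57, 3.14, 3.14, 3.14, 3.14].

INTERFACE

Orientations are given as a unit quaternion [w, x, y, z].
In Python, from workcell import env gives the robot as it stands. The module is installed in compiled form; this text tells all that it offers.
- The arm moves only by the shell command python3 -m pendant 'ROWS' [FORCE]. ROWS is JSON, a list of rows, each a list of 5 numbers: the gripper's target within -1 to 1 (fully open at 1, half-way at 0, shut at -1), then the shift along the tool's x, y, z in m, then the turn about the tool's z in rad. A call has 1 to 8 rows; each row shifts and turns the commanded pose from where the row before left it, along the tool's axes as they then stand; what a row does not reach is not made up. A row lasts 1/8 s, in which the tool goes at most 62.5 mm and 10.7 degrees, less where a joint would pass 70% of its speed; a pose out of reach is approached as far as the arm can. A call with a gripper value outside its range is refused whole. The fingers move at their own pace and stop on an object; FORCE is the grip in N (left out, the last holds). Time passes only in rows, so rows that do not move let the fingers close. It gives the time, the measured TCP pose, the force, the opening and the grip force at its end, in the units of the state.
- env.get_state(): the state, without advancing time (a new reading comes with each control period).
- env.read_camera(name): name is "side" or "top"; returns the picture (420x560x3 uint8, red, green, blue); there is no depth.
- env.calibration(name): a dict with "K" (3x3 intrinsics, pixels), "T" (4x4, takes a point from camera to world coordinates). Camera axes: x right, y down, z forward; pixel columns grow to the right and rows downward; lengths in m; the calibration is good to about 2 mm. A picture is of the moment at which its call begins. calibration takes no time and is no camera call.
- env.hand_in(): hands the job in; it is judged then, once.
Trained networks look in the newest picture that a camera, given by its name, has taken for a name from the list of things; names that differ only in an ending like _2 or _b are one class to them, and where a whole thing is asked for, a point or a joint stands for the part that bears it (a point fixed in the world has none). Each returns a list of dicts, best first, with "score" (0 to 1); they miss things now and then, are a little off and sometimes report something else, mostly with a low value. They report only what shows in the picture. A call takes as long as a camera call.
- env.recognise(camera, label): "centre" ([column, row] in pixels, amid what is visible of it).
The state is a dict: "clock": time; "joint_pos": joint angles; "qvel": joint speeds; "tau": joint torques, N m; "tcp_pos": TCP position; "orientation": TCP orientation; "wrist_force": force on the tool from outside, world axes, zero at the start; "ft_torque": the same for the moment, N m; "finger_gap": finger opening in m; "grip_force": force on a finger pad.
Only numpy, scipy, OpenCV 4.12 (cv2) and the standard library are available. Lean on these libraries where they do the work, as an engineer would, in place of code of your own. Each camera call takes 0.05 s, during which the arm holds its last target. There are 200 camera calls.

## Working session

There is one attempt and no reset: what is moved stays moved. The work goes in short steps, Python scripts to look and compute and a shell command to move; the robot and the scene stay as the last step left them, time stands still between calls to the robot, and variables do not carry over. Pictures are saved under pics/ and viewed, at most 10 in all, crops included, and the job is handed in when it is done.

```bash
mkdir -p pics
python3 - <<'E'
from workcell import env
import cv2,numpy as np
for n in ("side","top"):
    im=env.read_camera(n); cv2.imwrite(f"pics/{n}1.png",im[...,::-1])
    c=env.calibration(n); print(n,np.round(c["K"],1).tolist(),np.round(c["T"],3).tolist())
    for l in ("case","case_lid","case_lid_rim","small_lid_rim"):
        print(l,[(np.round(d["centre"]).tolist(),round(d["score"],2)) for d in env.recognise(n,l)[:3]])
s=env.get_state();print(s["clock"],s["tcp_pos"],s["orientation"])
E
```

```text
side [[441.5, 0.0, 276.9], [0.0, 441.5, 209.2], [0.0, 0.0, 1.0]] [[-0.959, -0.179, 0.222, 0.34], [-0.284, 0.648, -0.706, 0.574], [-0.017, -0.74, -0.672, 0.671], [0.0, 0.0, 0.0, 1.0]]
case [([243.0, 322.0], 0.82)]
case_lid [([209.0, 279.0], 0.92)]
case_lid_rim [([209.0, 274.0], 0.62)]
small_lid_rim [([267.0, 119.0], 0.85)]
top [[534.0, 0.0, 278.6], [0.0, 534.0, 199.7], [0.0, 0.0, 1.0]] [[-0.007, -0.994, 0.113, 0.42], [-1.0, 0.007, 0.002, -0.028], [-0.003, -0.113, -0.994, 1.291], [0.0, 0.0, 0.0, 1.0]]
case [([184.0, 220.0], 0.93)]
case_lid [([172.0, 199.0], 0.85)]
case_lid_rim [([175.0, 196.0], 0.97)]
small_lid_rim []
0.5 [ 0.20674253 -0.53656283  0.24828909] [ 3.59378535e-06  9.83137588e-01  1.82867393e-01 -7.19542865e-06]
```

View pics/side1.png

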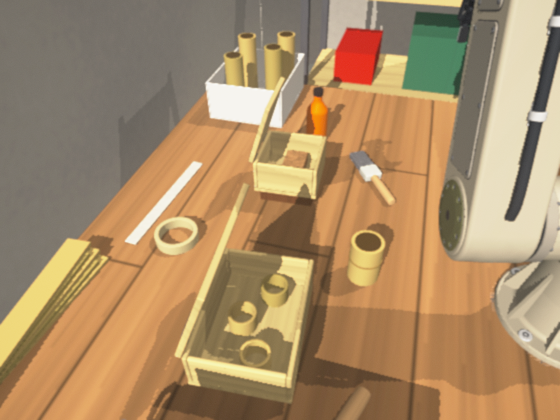

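View pics/top1.png

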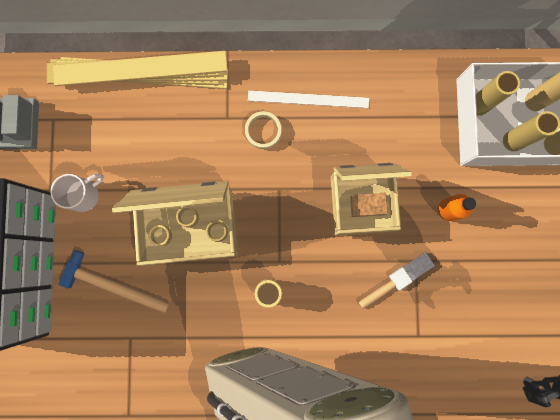

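The side view shows the wide box at about (250,320) px, with its lid's free edge running from (185,355) to (245,187). The top view shows it at (184,222), with the lid standing at its far side. The small box is at (366,205) in the top view. I'll zoom in for the corners.

Run:
```python
import cv2
a=cv2.imread("pics/side1.png")[175:400,165:330]; cv2.imwrite("pics/side1c.png",cv2.resize(a,None,fx=2.6,fy=2.6,interpolation=cv2.INTER_CUBIC))
a=cv2.imread("pics/top1.png")[170:275,100:250]; cv2.imwrite("pics/top1c.png",cv2.resize(a,None,fx=5,fy=5,interpolation=cv2.INTER_CUBIC))
```

```text
(no output)
```

View pics/side1c.png

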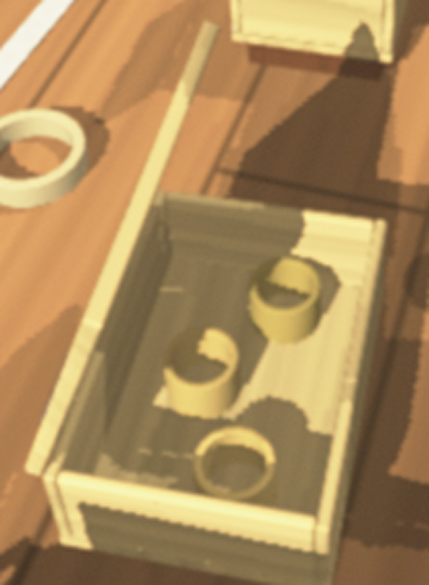

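View pics/top1c.png

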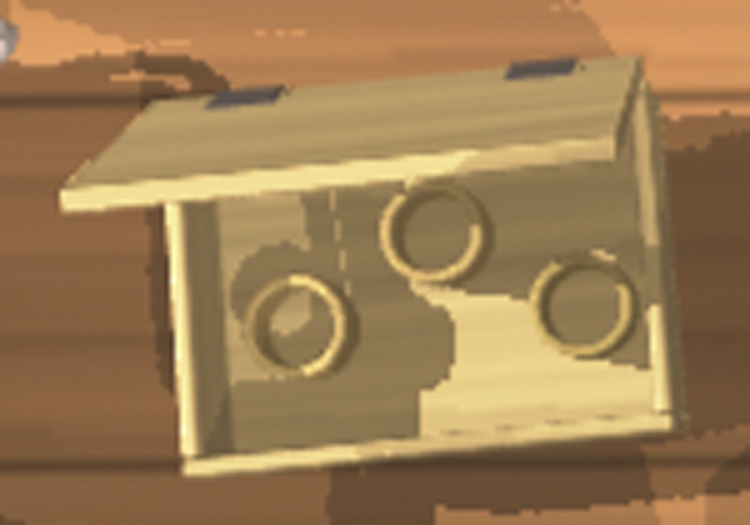

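The top crop shows the lid's free edge from (60,192) to (617,137) in crop pixels and the box's front rim from (185,462) to (675,418). The side crop shows the box rim corners at (325,550), (385,218), (160,195) and (62,478). I'll fit the box pose and lid angle to these.

```bash
cat > fit.py <<'E'
import numpy as np
from workcell import env
from scipy.optimize import least_squares
C={n:env.calibration(n) for n in("side","top")}
def proj(n,P):
    T=np.array(C[n]["T"]);q=(np.array(P)-T[:3,3])@T[:3,:3]; p=q@np.array(C[n]["K"]).T; return p[...,:2]/p[...,2:]
def world(p,P):
    x,y,yaw,z=p[:4];c,s=np.cos(yaw),np.sin(yaw);P=np.array(P)
    return np.stack([x+c*P[...,0]-s*P[...,1],y+s*P[...,0]+c*P[...,1],z+P[...,2]],-1)
def lid(th,r,out,y): # r along lid from hinge, out from underside
    return [.08-r*np.cos(th)+out*np.sin(th)*1, y, .0755+r*np.sin(th)+out*np.cos(th)]
E
cat > run.py <<'E'
from fit import *
t=lambda u,v:(100+u/5,170+v/5); s=lambda u,v:(165+u/2.6,175+v/2.6)
def obs(p):
    th=p[4]
    return [("top",lid(th,.16,.01,.11),t(60,192)),("top",lid(th,.16,.01,-.11),t(617,137)),
    ("top",lid(th,.16,0,.11),t(65,211)),("top",lid(th,.16,0,-.11),t(614,159)),
    ("top",lid(th,0,.01,.11),t(150,100)),("top",lid(th,0,.01,-.11),t(640,60)),
    ("top",[-.08,.11,.075],t(185,462)),("top",[-.08,-.11,.075],t(675,420)),
    ("side",[-.08,.11,.075],s(325,550)),("side",[-.08,-.11,.075],s(385,220)),("side",[.08,-.11,.075],s(160,195)),
    ("side",lid(th,.16,0,-.11),s(218,30)),("side",lid(th,.16,0,.11),s(45,473))]
def res(p): return np.concatenate([proj(n,world(p,P))-m for n,P,m in obs(p)])
r=least_squares(res,[.4,.15,.08,.02,1.1],loss="soft_l1")
print(np.round(r.x,4)); print(np.round(res(r.x).reshape(-1,2),1).tolist())
p=r.x;np.save("p.npy",p)
for a in np.arange(p[4],-.01,-.15): print(round(a,2),np.round(world(p,lid(a,.16,.01,0)),3),np.round(world(p,lid(a,.14,.01,0)),3))
E
python3 run.py
```

```text
[0.5031 0.1914 0.0834 0.0097 1.2192]
[[-0.1, -1.7], [-0.8, -0.7], [-0.3, -0.6], [0.4, -0.2], [1.2, -0.7], [-0.2, -1.4], [-0.8, 1.7], [-1.1, 1.2], [0.3, -3.3], [0.2, 3.9], [-1.7, 0.6], [0.8, 3.0], [21.3, -50.7]]
1.22 [0.537 0.194 0.239] [0.544 0.195 0.22 ]
1.07 [0.515 0.192 0.23 ] [0.524 0.193 0.213]
0.92 [0.494 0.191 0.218] [0.506 0.192 0.203]
0.77 [0.475 0.189 0.204] [0.49 0.19 0.19]
0.62 [0.459 0.188 0.186] [0.475 0.189 0.175]
0.47 [0.445 0.187 0.166] [0.463 0.188 0.157]
0.32 [0.435 0.186 0.145] [0.453 0.187 0.139]
0.17 [0.427 0.185 0.122] [0.447 0.187 0.119]
0.02 [0.424 0.185 0.098] [0.444 0.186 0.098]
```

```bash
sed -i 's/,("side",lid(th,.16,0,.11),s(45,473))\]/]/' run.py; python3 run.py | head -3
python3 - <<'E'
from fit import *
import cv2
p=np.load("p.npy")
for n in("side","top"):
    im=cv2.imread(f"pics/{n}1.png"); th=p[4]
    L=[lid(th,.16,.01,.11),lid(th,.16,.01,-.11),lid(th,0,.01,-.11),lid(th,0,.01,.11)]
    for Q,c in((L,(255,0,0)),([[-.08,.11,.075],[-.08,-.11,.075],[.08,-.11,.075],[.08,.11,.075]],(0,0,255)),([[-.08,.11,0],[-.08,-.11,0],[.08,-.11,0],[.08,.11,0]],(0,255,0))):
        cv2.polylines(im,[np.round(proj(n,world(p,Q))*16).astype(int)],True,c,1,cv2.LINE_AA,4)
    cv2.imwrite(f"pics/o_{n}.png",im)
a=cv2.imread("pics/o_side.png")[170:400,150:340];b=cv2.imread("pics/o_top.png")[160:275,95:250]
a=cv2.resize(a,(476,576));b=cv2.resize(b,(320,237));o=np.zeros((576,796,3),np.uint8);o[:,:476]=a;o[:237,476:]=b
cv2.imwrite("pics/o.png",o)
E
```

```text
[0.503  0.1905 0.088  0.0125 1.2131]
[[-0.1, -1.0], [-0.5, -0.6], [-0.2, 0.0], [0.7, -0.1], [1.1, -0.6], [-0.2, -1.7], [-0.6, 1.9], [-0.6, 0.9], [0.9, -5.0], [0.2, 2.2], [-1.9, -0.7], [1.2, 1.5]]
1.21 [0.536 0.193 0.241] [0.543 0.194 0.223]
```

View pics/o.png

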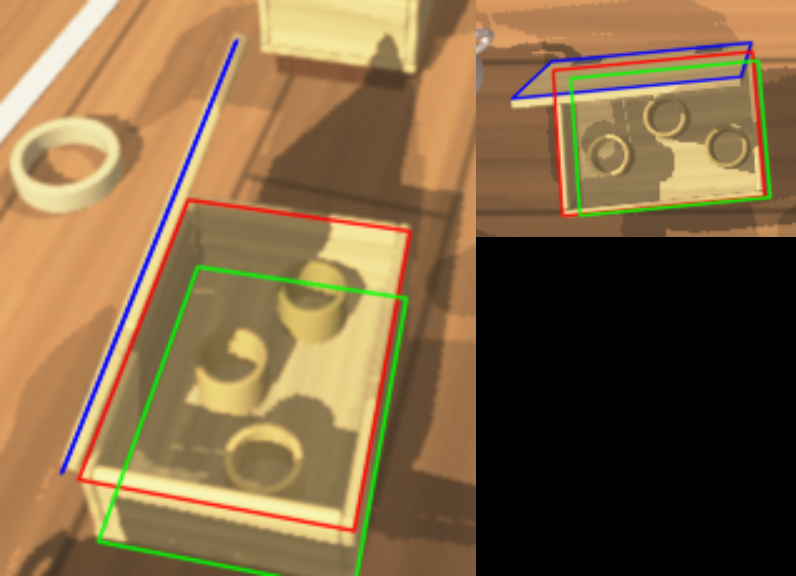

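The overlay puts the model on the lid and box rims to within about 1 cm. The wide box is at about (0.50, 0.19) with yaw 0.09, and the lid is at about 1.21 rad. I'll lift, shut the fingers and turn the tool so that its y lies along the box's x.

```bash
python3 -m pendant '[[-1,0,0,-0.05,-0.16],[-1,0,0,-0.05,-0.16],[-1,0,0,-0.05,-0.16],[-1,0,0,0,-0.16],[-1,0,0,0,-0.16],[-1,0,0,0,-0.16],[-1,0,0,0,-0.16],[-1,0,0,0,-0.17]]'
python3 -m pendant '[[-1,0.043,0.03,0,0],[-1,0.043,0.03,0,0],[-1,0.043,0.03,0,0],[-1,0.043,0.03,0,0],[-1,0.043,0.03,0,0],[-1,0.043,0.03,0,0],[-1,0.043,0.03,0,0],[-1,0.043,0.03,0,0]]'
```

```text
clock: 1.5
tcp_pos: [0.2067, -0.5366, 0.3984]
orientation: [0.0, 0.674, 0.739, -0.0]
wrist_force: [0.2, -0.3, -0.3]
finger_gap: -0.0002
grip_force: 0.0
clock: 2.5
tcp_pos: [0.4165, -0.1715, 0.3986]
orientation: [0.0, 0.676, 0.737, 0.0]
wrist_force: [0.8, -0.5, 0.3]
finger_gap: 0.0001
grip_force: 0.0
```

```bash
python3 -m pendant '[[-1,0.0435,0.03,0,0],[-1,0.0435,0.03,0,0],[-1,0.0435,0.03,0,0],[-1,0.0435,0.03,0,0],[-1,0.0435,0.03,0,0],[-1,0.0435,0.03,0,0],[-1,0.0435,0.03,0,0],[-1,0.0435,0.03,0,0]]'
python3 -m pendant '[[-1,0,0,0.04,0],[-1,0,0,0.04,0],[-1,0,0,0.04,0],[-1,0,0,0.035,0],[-1,0,0,0,0]]'
python3 - <<'E'
from workcell import env
import cv2
im=env.read_camera("side");cv2.imwrite("pics/s2.png",im[...,::-1])
E
```

```text
clock: 3.5
tcp_pos: [0.6255, 0.1961, 0.3984]
orientation: [0.0, 0.676, 0.737, 0.0]
wrist_force: [0.6, 0.2, -0.2]
finger_gap: 0.0001
grip_force: 0.0
clock: 4.12
tcp_pos: [0.6228, 0.1941, 0.24]
orientation: [-0.002, 0.676, 0.737, -0.003]
wrist_force: [-0.1, -1.2, 0.4]
finger_gap: 0.0002
grip_force: 0.0
```

View pics/s2.png

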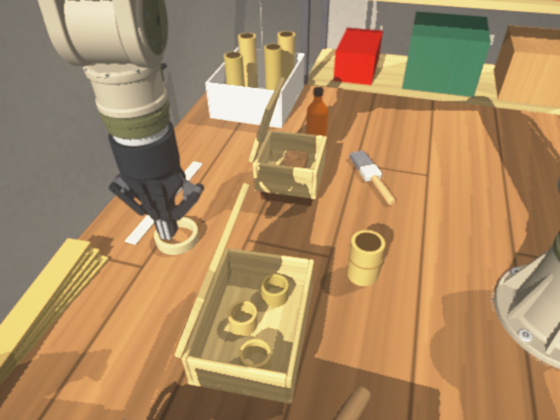

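The shut fingers stand behind the wide lid at about (165,235) px, and the small lid is unchanged. I'll approach the outer face.

```bash
python3 -m pendant '[[-1,0,-0.014,0,0],[-1,0,-0.014,0,0],[-1,0,-0.014,0,0],[-1,0,-0.005,0,0],[-1,0,-0.005,0,0],[-1,0,-0.005,0,0]]'
python3 -m pendant '[[-1,0,-0.004,0,0],[-1,0,-0.004,0,0],[-1,0,-0.004,0,0],[-1,0,-0.004,0,0]]'
```

```text
clock: 4.92
tcp_pos: [0.5684, 0.1896, 0.2438]
orientation: [0.0, 0.676, 0.737, 0.0]
wrist_force: [0.6, -0.7, -0.3]
finger_gap: -0.0002
grip_force: 0.0
clock: 5.42
tcp_pos: [0.5523, 0.1882, 0.2433]
orientation: [0.0, 0.676, 0.737, 0.0]
wrist_force: [2.2, -0.8, 0.0]
finger_gap: 0.0005
grip_force: 0.7
```

```bash
python3 -m pendant '[[-1,0,-0.0035,0.0012,0],[-1,0,-0.0035,0.0012,0],[-1,0,-0.0035,0.0013,0],[-1,0,-0.0035,0.0015,0],[-1,0,-0.0035,0.0015,0],[-1,0,-0.0035,0.0015,0],[-1,0,-0.0035,0.0017,0],[-1,0,-0.0033,0.0017,0]]'
python3 -m pendant '[[-1,0,-0.0032,0.0018,0],[-1,0,-0.0032,0.0018,0],[-1,0,-0.003,0.002,0],[-1,0,-0.003,0.002,0],[-1,0,-0.003,0.002,0],[-1,0,-0.003,0.0022,0],[-1,0,-0.0028,0.0022,0],[-1,0,-0.0028,0.0022,0]]'
```

```text
clock: 6.42
tcp_pos: [0.5241, 0.1858, 0.2315]
orientation: [-0.0, 0.676, 0.737, -0.0]
wrist_force: [2.1, 0.3, -0.1]
finger_gap: 0.0
grip_force: 0.6
clock: 7.42
tcp_pos: [0.5003, 0.1836, 0.2153]
orientation: [0.0, 0.676, 0.737, -0.0]
wrist_force: [0.7, 0.2, -0.1]
finger_gap: 0.0
grip_force: 0.5
```

```bash
python3 -m pendant '[[-1,0,-0.0027,0.0024,0],[-1,0,-0.0027,0.0024,0],[-1,0,-0.0026,0.0025,0],[-1,0,-0.0025,0.0026,0],[-1,0,-0.0025,0.0026,0],[-1,0,-0.0024,0.0027,0],[-1,0,-0.0023,0.0028,0],[-1,0,-0.0023,0.0028,0]]'
python3 - <<'E'
from workcell import env
import cv2
a=env.read_camera("side");b=env.read_camera("top")
print(env.recognise("top","case_lid_rim")[:1],env.recognise("side","case_lid_rim")[:1])
o=cv2.hconcat([cv2.resize(a[120:400,100:380],(400,400)),cv2.resize(b[130:280,90:240],(400,400))])
cv2.imwrite("pics/s3.png",o[...,::-1])
E
```

```text
clock: 8.43
tcp_pos: [0.4804, 0.1819, 0.1945]
orientation: [0.0, 0.676, 0.737, -0.0]
wrist_force: [0.9, -0.8, 0.7]
finger_gap: -0.0002
grip_force: 0.4
[{'centre': [207.5, 213.0], 'score': 0.88}] [{'centre': [234.1, 304.6], 'score': 0.6}]
```

View pics/s3.png

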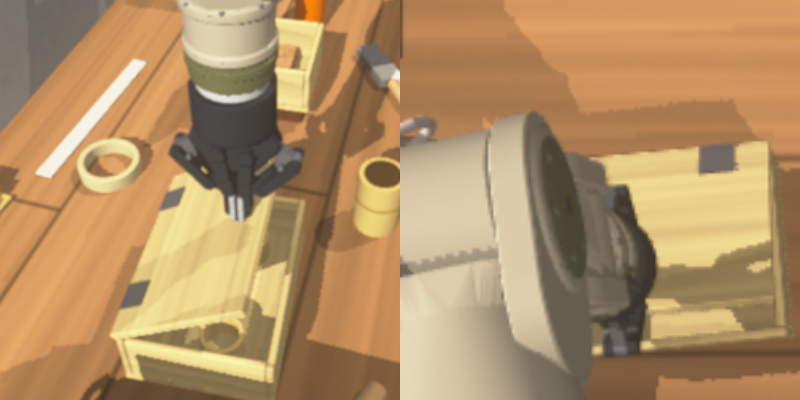

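The lid follows the fingertips and now stands about half open, with the tip near its middle by the free edge. I'll continue along the arc.

```bash
python3 -m pendant '[[-1,0,-0.0022,0.0029,0],[-1,0,-0.0021,0.003,0],[-1,0,-0.002,0.003,0],[-1,0,-0.002,0.003,0],[-1,0,-0.0019,0.0031,0],[-1,0,-0.0018,0.0031,0],[-1,0,-0.0018,0.0031,0],[-1,0,-0.0017,0.0031,0]]'
python3 -m pendant '[[-1,0,-0.0016,0.0032,0],[-1,0,-0.0015,0.0032,0],[-1,0,-0.0014,0.0033,0],[-1,0,-0.0013,0.0033,0],[-1,0,-0.0012,0.0034,0],[-1,0,-0.0012,0.0034,0]]'
```

```text
clock: 9.62
tcp_pos: [0.465, 0.1805, 0.1701]
orientation: [0.0, 0.676, 0.737, -0.0]
wrist_force: [0.1, -0.2, 0.7]
finger_gap: 0.0001
grip_force: 0.3
clock: 10.38
tcp_pos: [0.4569, 0.1798, 0.1503]
orientation: [0.0, 0.676, 0.737, -0.0]
wrist_force: [0.9, 0.5, 0.7]
finger_gap: 0.0001
grip_force: 0.2
```

```bash
python3 -m pendant '[[-1,0,-0.001,0.003,0],[-1,0,-0.001,0.003,0],[-1,0,-0.001,0.003,0],[-1,0,-0.0006,0.003,0],[-1,0,-0.0006,0.0025,0],[-1,0,-0.0005,0.0025,0]]'
python3 -m pendant '[[-1,0,-0.0004,0.002,0],[-1,0,-0.0003,0.002,0],[-1,0,-0.0002,0.002,0],[-1,0,-0.0002,0.002,0]]'
python3 - <<'E'
from workcell import env
import cv2
a=env.read_camera("side")
cv2.imwrite("pics/s4.png",cv2.resize(a[220:400,160:340],(560,560),interpolation=cv2.INTER_CUBIC)[...,::-1])
E
```

```text
clock: 11.12
tcp_pos: [0.4522, 0.1794, 0.1334]
orientation: [0.0, 0.676, 0.737, -0.0]
wrist_force: [-0.1, -0.1, -0.4]
finger_gap: -0.0001
grip_force: 0.2
clock: 11.62
tcp_pos: [0.4512, 0.1794, 0.1254]
orientation: [0.0, 0.676, 0.737, -0.0]
wrist_force: [-0.2, 1.0, -0.0]
finger_gap: 0.0
grip_force: 0.2
```

View pics/s4.png

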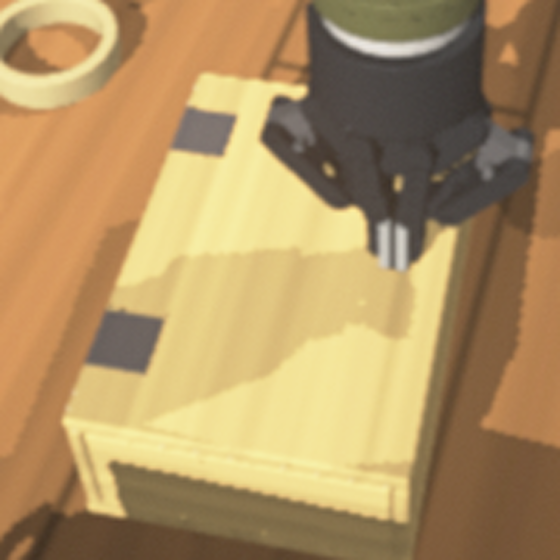

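The lid looks nearly level, but there is no clear contact force yet. I'll keep going down in small steps until the force rises.

```bash
for i in 1; do python3 -m pendant '[[-1,0,0,0.0015,0],[-1,0,0,0.0015,0],[-1,0,0,0.0015,0]]'|grep -E "pos|force"; done
python3 -m pendant '[[-1,0,0,0.001,0],[-1,0,0,0.001,0]]'|grep -E "pos|force"
```

```text
tcp_pos: [0.4511, 0.1794, 0.1241]
wrist_force: [-10.9, -3.3, 34.1]
grip_force: 17.3
tcp_pos: [0.4512, 0.1794, 0.124]
wrist_force: [-15.7, -4.1, 46.2]
grip_force: 23.2
```

It is at a firm stop with 46 N, under the 60 N limit. I'll back off, retreat and check.

```bash
python3 -m pendant '[[-1,0,0,-0.004,0],[-1,0,0,-0.006,0],[-1,0,0,-0.02,0],[-1,0,0,-0.05,0],[-1,0,0,-0.05,0],[-1,-0.03,-0.04,-0.04,0],[-1,-0.03,-0.05,0,0],[-1,-0.03,-0.05,0,0]]'
python3 - <<'E'
from workcell import env
import cv2
a=env.read_camera("side");b=env.read_camera("top")
o=cv2.hconcat([cv2.resize(a[230:400,160:330],(400,400),interpolation=cv2.INTER_CUBIC),cv2.resize(a[60:220,200:360],(400,400))])
cv2.imwrite("pics/s5.png",o[...,::-1])
E
```

```text
clock: 13.3
tcp_pos: [0.3194, 0.0776, 0.2883]
orientation: [0.0, 0.675, 0.737, 0.0]
wrist_force: [-0.5, -1.1, 0.3]
finger_gap: -0.0002
grip_force: 0.0
```

View pics/s5.png

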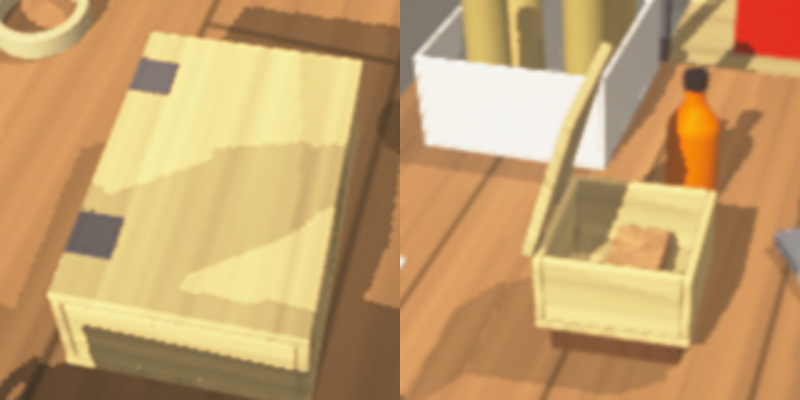

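The wide lid lies flat on its box with no gap along the near side, from (50,297) to (310,370). The small lid still stands open, and the arm is clear.

```bash
python3 -m pendant '[[-1,0,0,0,0],[-1,0,0,0,0]]' >/dev/null; python3 -c "
from workcell import env
print(env.hand_in())"
```

```text
the job is handed in; nothing more can be done
None
```

The wide box's lid is shut flat on its box and the small box's lid still stands open. The job was handed in at about 13.6 s with the arm clear; the fingertips pressed up to about 49 N at the final stop, under the 60 N limit but firmer than I'd have liked.

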